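# Inspect dispenser parts under a hand-held loupe

### The arm

A 6-joint arm with a two-finger parallel gripper is mounted at the origin on the work surface. World frame = base frame: x ahead of the robot, y to its left, z up, the work surface at z = 0. Lengths are in m, angles in rad, forces in N, time in s.
With the tool pointing down it reaches from about 0.375 to 0.925 m from the base axis. Payload 5.7 kg.
Tool frame: the origin (TCP) lies at the very end of the fingers, on their centre line; the grasp point (between the pads) lies 19 mm behind it; z points along the fingers, y is the direction in which the jaws open and shut (so a half turn about z gives the same grasp; the last joint's range is limited). The gripper opens to 85 mm and grips with 20 to 120 N. Pads are 22 mm wide; open, the fingers measure 114 mm over their backs; the gripper's body (76 mm by 85 mm) begins 54 mm behind the grasp point. The pads swing forward as they close: fully open they stand 13 mm farther back than shut.
Start: joints at [1.023, 0.359, 1.51, -0, 1.272, -0.115], TCP at [0.252, 0.545, 0.231] pointing down, gripper open.
Joint ranges: [-2.97, 2.97], [-1.01, 2.36], [0.21, 2.38], [-0.96, 4.11], [0.2, 2.71], [-2.98, 2.98]. Speed limits (rad/s): [2.39, 2.39, 3.14, 3.14, 3.14, 3.14].

### API

Orientations are given as a unit quaternion [x, y, z, w].
In Python, from rig import bot, eyes, job gives the robot as it stands.
- The arm moves only by the tool move_arm, never from a script. Its arguments are lists of equal length, an entry for each row: "slide": the shift along the tool's x, y, z scaled (see below), a list of three; "twist": the turn about the tool's z scaled (see below); "grip": the closure, from -1 (fully open) to 1 (shut), so that 0 is half open. In form: {"slide": [[tx, ty, tz], ...], "twist": [twist, ...], "grip": [grip, ...]}. A call has 1 to 10 rows; each row is the pose to reach, as a shift and turn from the pose measured when the call began, along the tool's axes at that moment, turning the shorter way round; what a row does not reach only later rows make up. The controller multiplies each number of a shift by 250 mm and each number of a turn by pi rad. A row lasts 1/8 s, in which the tool goes at most 62.5 mm and 10.7 degrees, less where a joint would pass 70% of its speed; a pose out of reach is approached as far as the arm can. A call with a number of a shift or a turn outside -1 to 1 is refused whole. A call with a gripper value outside its range is refused whole. The fingers move at their own pace and stop on an object; "squeeze" is the grip in N (left out, the last holds). Time passes only in rows, so rows that repeat a pose let the fingers close. It gives the time, the measured TCP pose, the force and the opening at its end, in the units of the state.
- bot.get_obs(): the state, without advancing time (a new reading comes with each control period).
- eyes.read_camera(name): name is "scene" or "top"; returns a dict with "color" (420x560x3 uint8, red, green, blue), "fx", "fy", "cx", "cy" (pixels), "dist_coeffs" ([k1, k2, p1, p2, k3] as OpenCV has them; the pictures are not rectified), "R" (3x3) and "t" (3): a world point X has camera coordinates R X + t. Camera axes: x right, y down, z forward; pixel columns grow to the right and rows downward; lengths in m; the calibration is good to about 2 mm. A picture is of the moment at which its call begins. There is no depth.
- job.hand_in(): hands the job in, once; it reports no verdict.
The state is a dict: "t": time; "joint_positions": joint angles; "qvel": joint speeds; "joint_torque": joint torques, N m; "eef_pos": TCP position; "tcp_rot": TCP orientation; "ft_force": force on the tool from outside, world axes, zero at the start; "moment": the same for the moment, N m; "finger_gap": opening from 0.0 (shut) to 1.0 (fully open).
Only numpy, scipy, OpenCV 4.12 (cv2) and the standard library are available. Lean on these libraries where they do the work, as an engineer would, in place of code of your own. Each camera call takes 0.05 s, during which the arm holds its last target. There are 200 camera calls.

### The job

Stand the white cap, the red-collared pump head and the amber vial upright in the steel inspection tray, in any order and anywhere on its floor, and let go of them. Then pick up the loupe by its black handle and hold it level over the tray, the lens centred above the pump head and at the height shown by the red pointer on the tray's post, and finish while still holding it there, still and touching nothing else. Do not move the pointer, and leave the other things on the table where they are.

Things in the scene. Friction and masses are not known exactly. Their poses are not given: they have to be found in the camera images.
- tray: Fixed rectangular steel inspection tray with a blue floor, open on top, 118 mm (its x) by 178 mm (its y) outside, walls 4 mm thick, rim 20 mm above the table, floor 4 mm above the table; inside 110 x 170 mm. Origin: centre of its underside, on the table; z up. An aluminium post, 10 mm thick, with its top 175 mm above the table, stands outside the wall at tray x = +94 mm, y = 0, on a grey foot block 50 x 50 mm, 12 mm high, centred at tray x = +84 mm (it reaches x = +109 mm).
- mark (a point): Tip of the red pointer on the post, at mid thickness: its height is the height at which the lens must be held. It varies from about 100 to 145 mm above the table. The pointer is 4 mm thick and 6 mm wide and sticks out from a red collar, 22 mm across and 12 mm high, on the post towards the tray; the tip lies at tray x = +64 mm, y = 0 (just above and outside the tray's rim). The collar slides up or down if it is pushed: leave it.
- cap: White round flip-top cap, 32 mm across, 25 mm tall, standing upright on the table, about 15 g. Origin: centre of its underside; z up along its axis.
- pump: Pump head, about 22 g, standing upright on the table: a red round collar 30 mm across and 22 mm tall at the bottom, above it a thin white neck 12 mm across, then a white head 20 mm across, top 44 mm above the underside. A white nozzle, 8 mm wide, sticks out from the head along its own +x to 24 mm from the axis, 36 to 43 mm above the underside; so fingers from above should close along its y. Origin: centre of its underside; z up along its axis.
- vial: Amber glass vial, 25 mm across, with a black cap 23 mm across; 50 mm tall in all (the cap is the top 14 mm), standing upright on the table, about 35 g. Origin: centre of its underside; z up along its axis.
- loupe: Loupe lying flat on the table, about 90 g: a black straight handle 100 mm long, 18 mm wide, 22 mm tall (an orange switch near its free end) with a round lens in a dark steel rim, 78 mm across and 16 mm thick. Origin: on the underside, beneath its centre of mass; z up, x along the handle towards the lens. The handle runs from x = -60 to +40 mm, from the underside to 22 mm above it. Grip it across (along y) near the origin.
- lens (a point): Centre of the loupe's lens, at mid thickness: x = +75 mm, y = 0, z = 8 mm in the loupe's frame (8 mm above the loupe's underside).
- beaker_left: Glass beaker, 68 mm across, 85 mm tall, with white cream and a steel stirrer that rises to 112 mm; bystander at the back left. Origin: centre of its underside.
- beaker_right: Glass beaker like the other one, 68 mm across, 85 mm tall, stirrer to 112 mm; bystander at the back right. Origin: centre of its underside.
- carton: Dark carton, 36 x 36 mm, 110 mm tall; bystander at the back behind the post. Origin: centre of its underside.
- soap: Green bottle, 64 mm across, 190 mm tall; bystander at the back left. Origin: centre of its underside.
- tube: Cream tube with an amber cap lying across (along its y), 36 mm wide, 27 mm high, 138 mm long (y = -80 to +58 mm); bystander between the robot and the tray. Origin: on its underside near its middle.
- syringe: Blue and clear syringe lying along its x, 140 mm long (x = -81 to +59 mm), 40 mm wide at the flange, 22 mm high; bystander at the right. Origin: on its underside.
Mind the look-alikes: they are no part of the job. Of the things that look like the pump, take the one that is farthest to the robot's right at the start. There is more than one size of the loupe; the one meant has the size given above.

How it is judged:
On the way:
1. the cap, the pump head and the vial stand upright on the tray's floor, let go and at rest (x of cap in the frame of tray between -0.055 and 0.055 m and y of cap in the frame of tray between -0.085 and 0.085 m and z of cap in the frame of tray between 0.001 and 0.008 m and angle between each of cap, pump, vial's own z axis and vertical below 0.2 rad and linear speed of each of cap, pump, vial below 0.02 m/s and contact force between each of cap, pump, vial and the fingers below 0.05 N and x of pump in the frame of tray between -0.055 and 0.055 m and y of pump in the frame of tray between -0.085 and 0.085 m and z of pump in the frame of tray between 0.001 and 0.008 m and x of vial in the frame of tray between -0.055 and 0.055 m and y of vial in the frame of tray between -0.085 and 0.085 m and z of vial in the frame of tray between 0.001 and 0.008 m), for 0.2 s.
At the end, for the whole second after the job is handed in: Loupe held in the fingers, still, touching nothing else, level within 0.12 rad, lens centre within 15 mm sideways of the pump head's axis and 8 mm of the pointer's height; cap, pump head and vial stand upright on the tray floor, released (all of step 1 and horizontal distance between lens and pump below 0.015 m and z of lens in the frame of mark between -0.008 and 0.008 m and angle between loupe's own z axis and vertical below 0.12 rad and contact force between the fingers and loupe above 1 N and linear speed of loupe below 0.02 m/s and angular speed of loupe below 0.15 rad/s and contact force between loupe and tray below 0.05 N and contact force between loupe and cap below 0.05 N and contact force between loupe and pump below 0.05 N and contact force between loupe and vial below 0.05 N and contact force between loupe and beaker_left below 0.05 N and contact force between loupe and beaker_right below 0.05 N and contact force between loupe and carton below 0.05 N and contact force between loupe and soap below 0.05 N and contact force between loupe and tube below 0.05 N and contact force between loupe and syringe below 0.05 N); the arm keeps its last pose, push and grip.
It fails at once if the red pointer is moved by more than 4 mm (distance of mark from where it was at the start of the episode above 0.004 m).
It fails at once if a bystander (beaker, carton, bottle, tube or syringe) is moved by more than 25 mm or tipped over (distance of any of beaker_left, beaker_right, carton, soap, tube, syringe from where it was at the start of the episode above 0.025 m or angle between any of beaker_left, beaker_right, carton, soap, tube, syringe's own z axis and vertical above 0.5 rad).
It also fails if it takes over 72 s, if anything falls off the work surface, if the arm or the gripper's body presses on something with over 40 N, if the wrist force passes 120 N, or if a joint passes its speed limit or range.

## Working session

There is one attempt and no reset: what is moved stays moved. The work goes in short steps, Python scripts to look and compute and a tool call to move; the robot and the scene stay as the last step left them, time stands still between calls to the robot, and variables do not carry over. Pictures are saved under pics/ and viewed, about 8 in all and at most 12, crops included, and the job is handed in when it is done.

Besides the shell and the picture viewer there is one more tool, called in YAML: its name, and indented under it one key for each argument. move_arm: Moves the arm, as the interface text tells. Shifts and turns lie within -1 to 1; 1 stands for 250 mm of shift or pi rad of turn. Its arguments: {"type":"object","properties":{"slide":{"type":"array","items":{"type":"array","items":{"type":"number"}}},"twist":{"type":"array","items":{"type":"number"}},"grip":{"type":"array","items":{"type":"number"}},"squeeze":{"type":"number"}},"required":["slide","twist","grip"]}

```bash
mkdir -p pics; ls; python3 - <<'E'
from rig import bot,eyes,job
import cv2,numpy as np
o=bot.get_obs();print(o)
for n in("scene","top"):
    c=eyes.read_camera(n);cv2.imwrite(f"pics/{n}0.png",c["color"][:,:,::-1])
    print({k:np.round(v,4).tolist() for k,v in c.items() if k!="color"})
E
```

```text
pics
{'t': 0.0, 'joint_positions': array([ 1.02290475e+00,  3.59511490e-01,  1.51143577e+00,  2.10902251e-05,
        1.27253356e+00, -1.15094775e-01]), 'qvel': array([-0.00197358, -0.00077812, -0.00026266, -0.00014013, -0.00094475,
       -0.00098437]), 'joint_torque': array([ 8.19315810e-04, -5.27636075e+01, -2.78618681e+01, -7.32621993e-05,
        1.32634075e-02, -6.14018199e-05]), 'eef_pos': array([0.25128084, 0.54408378, 0.23044848]), 'tcp_rot': array([ 2.14716366e-01,  9.76675991e-01, -8.89404380e-04, -3.16784508e-04]), 'ft_force': array([-0.20949275,  0.22188424, -0.3400512 ]), 'moment': array([-0.01401741,  0.05095768,  0.02697898]), 'finger_gap': 0.998527348774343}
{'fx': 386.1599, 'fy': 386.1599, 'cx': 272.6128, 'cy': 208.7325, 'dist_coeffs': [0.0304, 0.0, 0.0, 0.0, 0.0], 'R': [[-0.4753, 0.8798, -0.0115], [0.6038, 0.3166, -0.7315], [-0.6399, -0.3546, -0.6817]], 't': [0.2273, -0.297, 1.4997]}
{'fx': 380.9722, 'fy': 380.9722, 'cx': 271.5682, 'cy': 210.2371, 'dist_coeffs': [-0.0904, 0.0, 0.0, 0.0, 0.0], 'R': [[0.003, -1.0, -0.0001], [-0.9926, -0.003, -0.1213], [0.1213, 0.0004, -0.9926]], 't': [0.0327, 0.5944, 1.1586]}
```

View pics/scene0.png

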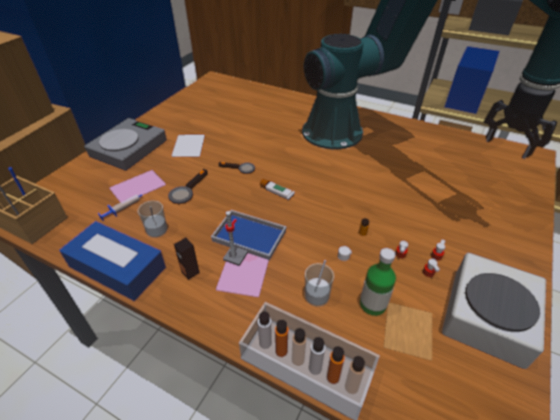

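View pics/top0.png

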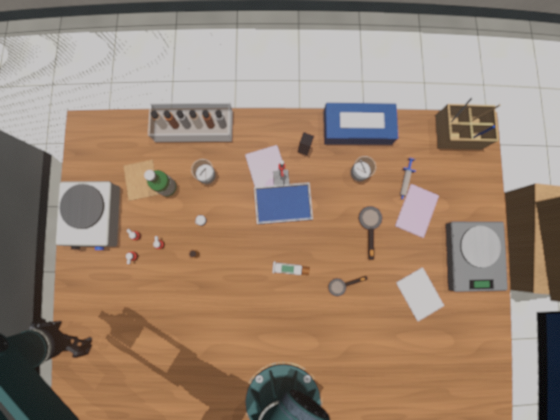

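The scene shows three pump look-alikes. In top they are at (133,235), (158,243) and (131,257), and in scene at (438,250), (402,249) and (431,268). The one farthest to the robot's right (−y, so the largest top column) is top (158,243) / scene (402,249). There are two loupes: a large one with its lens at top (370,217) and a small one at (337,287). The large one fits 78 mm. I'll check both in enlarged crops.

```bash
python3 - <<'E'
import cv2,numpy as np
t=cv2.imread("pics/top0.png");s=cv2.imread("pics/scene0.png")
def crop(im,x,y,w,h,k):
    c=cv2.resize(im[y:y+h,x:x+w],None,fx=k,fy=k,interpolation=cv2.INTER_CUBIC)
    for i in range(0,w,10):
        cv2.line(c,(i*k,0),(i*k,5),(0,255,0),1); 
        if i%20==0: cv2.putText(c,str(x+i),(i*k,14),0,.35,(0,255,255),1)
    for j in range(0,h,10):
        cv2.line(c,(0,j*k),(5,j*k),(0,255,0),1)
        if j%20==0: cv2.putText(c,str(y+j),(6,j*k+4),0,.35,(0,255,255),1)
    return c
cv2.imwrite("pics/c1.png",np.vstack([crop(t,120,205,100,60,5)[:, :],crop(s,335,210,100,60,5)]))
cv2.imwrite("pics/c2.png",np.hstack([crop(t,245,155,80,75,5),crop(t,340,195,80,75,5)]))
cv2.imwrite("pics/c3.png",np.hstack([crop(s,160,160,60,50,6),crop(s,205,200,70,50,6)]))
E
```

```text
(no output)
```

View pics/c1.png

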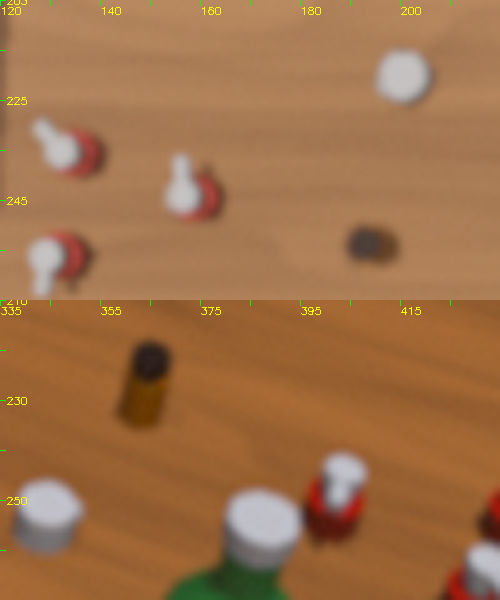

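View pics/c2.png

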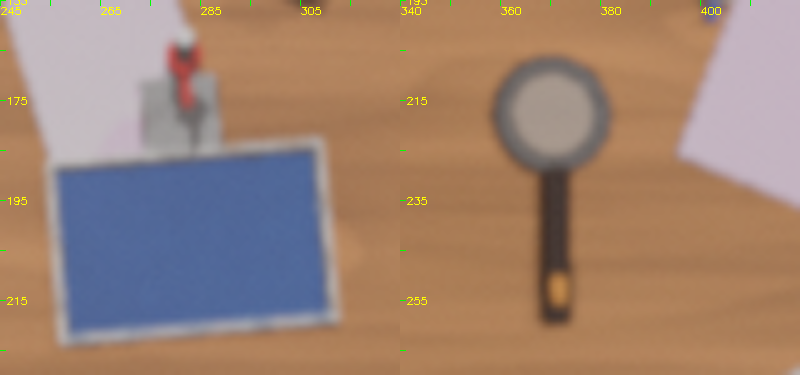

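View pics/c3.png

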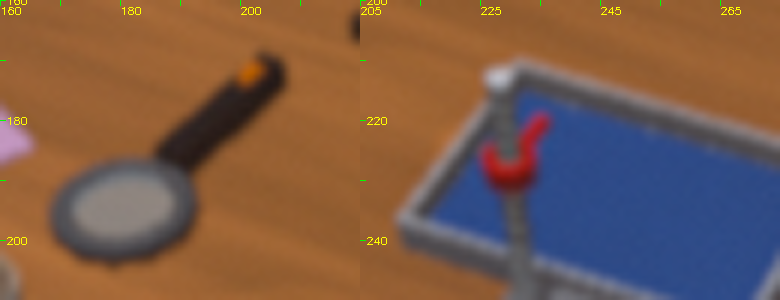

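Crops confirm the pump meant is at top (156.6,244.2) / scene (404,243.6), nozzle along +x. The large loupe has its lens at top (370,218) and handle end at (371,259). The pointer tip is at top (282,176) / scene (236,220). Next I triangulate.

```bash
cat > h.py <<'E'
import numpy as np,cv2
from rig import bot,eyes,job
C={}
def cam(n):
    if n not in C: C[n]=eyes.read_camera(n)
    return C[n]
def ray(n,uv):
    c=cam(n);K=np.array([[c["fx"],0,c["cx"]],[0,c["fy"],c["cy"]],[0,0,1]])
    p=cv2.undistortPoints(np.array([[uv]],float),K,np.array(c["dist_coeffs"]))[0,0]
    R=np.array(c["R"]);d=R.T@np.array([p[0],p[1],1]);return -R.T@np.array(c["t"]),d/np.linalg.norm(d)
def plane(n,uv,z):
    o,d=ray(n,uv);return o+d*(z-o[2])/d[2]
def tri(a,b):
    A=np.zeros((3,3));y=np.zeros(3)
    rs=[ray("top",a),ray("scene",b)]
    for o,d in rs:
        P=np.eye(3)-np.outer(d,d);A+=P;y+=P@o
    X=np.linalg.solve(A,y);return X,[np.linalg.norm((np.eye(3)-np.outer(d,d))@(X-o)) for o,d in rs]
E
python3 - <<'E'
from h import *
np.set_printoptions(precision=4,suppress=True)
s=.4
T=lambda u,v:(u-s,v-s)
for n,a,b,z in [("cap",(200.6,220.2),(344.6,250.4),.025),("pump",(156.6,244.2),(404,243.6),.044),("nozz",(156,236.4),(402.4,249.4),.043),("vial",(192.8,253.8),(365.4,222),.05),("lens",(370.2,217.8),(180.7,194.5),.016),("hend",(371.2,259.4),(205.3,170.3),.022),("tip",(282.4,176.2),(235.7,219.7),.12),("post",(282.4,161.6),(228.3,212.8),.175)]:
    X,e=tri(T(*a),T(*b));print(n,X,np.round(e,4),"top@z",plane("top",T(*a),z)[:2],"sc@z",plane("scene",T(*b),z)[:2])
c=np.array([plane("top",T(*p),.02)[:2] for p in[(254.6,187),(309.4,182.4),(313,219),(257,224)]]);print(c,c.mean(0),[np.linalg.norm(c[i]-c[i-1]) for i in range(4)])
E
```

```text
cap [0.5642 0.262  0.0228] [0.0013 0.0013] top@z [0.5645 0.2604] sc@z [0.5656 0.2636]
pump [0.4867 0.3949 0.0426] [0.0014 0.0014] top@z [0.4871 0.393 ] sc@z [0.4873 0.3962]
nozz [0.5109 0.3967 0.0451] [0.0012 0.0012] top@z [0.5114 0.3961] sc@z [0.5082 0.3977]
vial [0.4578 0.2801 0.0439] [0.0016 0.0016] top@z [0.4583 0.2773] sc@z [0.4632 0.2827]
lens [ 0.5747 -0.2809  0.0102] [0.0008 0.0008] top@z [ 0.5746 -0.2801] sc@z [ 0.5794 -0.2749]
hend [ 0.4421 -0.2794  0.017 ] [0.0004 0.0004] top@z [ 0.4423 -0.2784] sc@z [ 0.447  -0.2746]
tip [0.6848 0.005  0.125 ] [0.001 0.001] top@z [0.6865 0.004 ] sc@z [0.6803 0.0029]
post [0.7154 0.0072 0.1758] [0.002 0.002] top@z [0.7166 0.0054] sc@z [0.714  0.0085]
[[ 0.6724  0.0904]
 [ 0.688  -0.0855]
 [ 0.5699 -0.0958]
 [ 0.5535  0.0818]] [ 0.621  -0.0023] [np.float64(0.11923021335369062), np.float64(0.17655323941237328), np.float64(0.11854464381497248), np.float64(0.1783281693588955)]
```

```bash
cat >> h.py <<'E'
def go(*targets):  # (x,y,z,tool-y angle deg): slide/twist numbers from here
    from scipy.spatial.transform import Rotation as Ro
    o=bot.get_obs();M=Ro.from_quat(o["tcp_rot"]).as_matrix();p=np.array(o["eef_pos"])
    a=np.degrees(np.arctan2(M[1,1],M[0,1]))
    print("t",round(o["t"],2),"p",p.round(4),"ang",a.round(1),"gap",round(o["finger_gap"],3),"F",np.round(o["ft_force"],1),"q",np.round(o["joint_positions"],2))
    for x,y,z,f in targets:
        d=M.T@(np.array([x,y,z])-p)/.25;tw=-((f-a+180)%360-180)/180
        print((x,y,z,f),d.round(3).tolist(),round(tw,3))
E
python3 - <<'E'
from h import *
go((.38,.46,.2,94),(.487,.395,.12,94))
E
```

```text
t 0.2 p [0.2514 0.5443 0.2308] ang 65.2 gap 1.0 F [-0.1 -0.3 -0.2] q [ 1.02  0.36  1.51  0.    1.27 -0.12]
(0.38, 0.46, 0.2, 94) [-0.608, -0.09, 0.123] -0.16
(0.487, 0.395, 0.12, 94) [-1.106, -0.146, 0.443] -0.16
```

move_arm:
  slide:
    - [-0.98, -0.13, 0.35]
    - [-0.98, -0.13, 0.35]
    - [-0.98, -0.13, 0.35]
    - [-0.98, -0.13, 0.35]
    - [-0.98, -0.13, 0.35]
    - [-0.98, -0.13, 0.35]
    - [-0.98, -0.13, 0.35]
    - [-0.98, -0.13, 0.35]
  twist: [-0.16, -0.16, -0.16, -0.16, -0.16, -0.16, -0.16, -0.16]
  grip: [-0.3, -0.3, -0.3, -0.3, -0.3, -0.3, -0.3, -0.3]
  squeeze: 25

```text
t: 1.2
eef_pos: [0.4591, 0.4132, 0.144]
tcp_rot: [-0.036, 0.999, -0.0, -0.0]
ft_force: [-0.1, 0.0, -0.9]
finger_gap: 0.649
```

```bash
python3 - <<'E'
from h import *
go((.487,.395,.08,94),(.487,.395,.006,94),(.487,.395,.12,94))
E
```

```text
t 1.2 p [0.4591 0.4132 0.144 ] ang 94.1 gap 0.649 F [-0.1  0.  -0.9] q [ 0.62  0.47  1.57 -0.    1.11 -1.02]
(0.487, 0.395, 0.08, 94) [-0.106, -0.081, 0.256] 0.001
(0.487, 0.395, 0.006, 94) [-0.106, -0.081, 0.552] 0.001
(0.487, 0.395, 0.12, 94) [-0.106, -0.081, 0.096] 0.001
```

move_arm:
  slide:
    - [-0.106, -0.08, 0.1]
    - [-0.106, -0.08, 0.1]
    - [-0.106, -0.08, 0.25]
    - [-0.106, -0.08, 0.4]
    - [-0.106, -0.08, 0.55]
    - [-0.106, -0.08, 0.55]
    - [-0.106, -0.08, 0.55]
    - [-0.106, -0.08, 0.55]
    - [-0.106, -0.08, 0.55]
    - [-0.106, -0.08, 0.55]
  twist: [0, 0, 0, 0, 0, 0, 0, 0, 0, 0]
  grip: [-0.3, -0.3, -0.3, -0.3, -0.3, -0.3, 0.6, 0.6, 0.6, 0.6]
  squeeze: 25

```text
t: 2.45
eef_pos: [0.4881, 0.3963, 0.0086]
tcp_rot: [-0.036, 0.999, 0.001, 0.001]
ft_force: [-1.5, 0.8, 6.7]
finger_gap: 0.338
```

```bash
python3 - <<'E'
from h import *
go((.487,.395,.1,94))
E
```

```text
t 2.45 p [0.4881 0.3963 0.0086] ang 94.1 gap 0.338 F [-1.5  0.8  6.7] q [ 0.57  0.65  1.64  0.    0.85 -1.07]
(0.487, 0.395, 0.1, 94) [0.004, -0.004, -0.366] 0.001
```

move_arm:
  slide:
    - [0, 0, -0.2]
    - [0, 0, -0.4]
    - [0, 0, -0.5]
    - [-0.05, -0.2, -0.56]
    - [-0.1, -0.4, -0.56]
    - [-0.15, -0.6, -0.56]
    - [-0.2, -0.8, -0.56]
    - [-0.25, -0.95, -0.56]
    - [-0.25, -0.95, -0.56]
  twist: [0, 0, 0, 0, 0, 0, 0, 0, 0]
  grip: [0.6, 0.6, 0.6, 0.6, 0.6, 0.6, 0.6, 0.6, 0.6]

```text
t: 3.58
eef_pos: [0.5685, 0.161, 0.1493]
tcp_rot: [-0.034, 0.999, 0.001, 0.002]
ft_force: [-0.3, 0.5, -0.8]
finger_gap: 0.335
```

```bash
python3 - <<'E'
from h import *
go((.606,-.003,.15,95),(.606,-.003,.012,95))
E
```

```text
t 3.58 p [0.5685 0.161  0.1493] ang 93.9 gap 0.335 F [-0.3  0.5 -0.8] q [ 0.16  0.43  1.63  0.    1.08 -1.48]
(0.606, -0.003, 0.15, 95) [-0.105, -0.665, -0.003] -0.006
(0.606, -0.003, 0.012, 95) [-0.103, -0.665, 0.549] -0.006
```

move_arm:
  slide:
    - [-0.05, -0.25, 0]
    - [-0.105, -0.48, 0]
    - [-0.105, -0.665, 0]
    - [-0.105, -0.665, 0]
    - [-0.105, -0.665, 0.2]
    - [-0.105, -0.665, 0.38]
    - [-0.105, -0.665, 0.48]
    - [-0.105, -0.665, 0.52]
    - [-0.105, -0.665, 0.546]
    - [-0.105, -0.665, 0.546]
  twist: [-0.006, -0.006, -0.006, -0.006, -0.006, -0.006, -0.006, -0.006, -0.006, -0.006]
  grip: [0.6, 0.6, 0.6, 0.6, 0.6, 0.6, 0.6, 0.6, 0.6, 0.6]

```text
t: 4.82
eef_pos: [0.6073, -0.0025, 0.0135]
tcp_rot: [-0.044, 0.999, 0.001, 0.003]
ft_force: [0.2, -0.1, 0.0]
finger_gap: 0.336
```

```bash
python3 - <<'E'
from h import *
go((.606,-.003,.012,95))
E
```

```text
t 4.83 p [ 0.6073 -0.0025  0.0135] ang 95.0 gap 0.336 F [ 0.2 -0.1  0. ] q [-0.12  0.63  1.69  0.    0.82 -1.78]
(0.606, -0.003, 0.012, 95) [0.006, -0.002, 0.006] -0.0
```

move_arm:
  slide:
    - [0, 0, 0.005]
    - [0, 0, 0.005]
    - [0, 0, 0.005]
    - [0, 0, 0.005]
    - [0, 0, -0.1]
    - [0, 0, -0.3]
    - [0, 0, -0.5]
    - [0, 0, -0.55]
    - [0, 0.25, -0.55]
    - [0.05, 0.5, -0.55]
  twist: [0, 0, 0, 0, 0, 0, 0, 0, 0.06, 0.12]
  grip: [0.6, 0.2, -0.2, -0.2, -0.2, -0.2, -0.2, -0.2, -0.3, -0.3]

```text
t: 6.08
eef_pos: [0.5858, 0.1139, 0.1506]
tcp_rot: [0.138, 0.99, 0.001, 0.003]
ft_force: [0.3, 0.5, -1.0]
finger_gap: 0.647
```

```bash
python3 - <<'E'
from h import *
go((.565,.262,.1,5),(.565,.262,.007,5))
cv2.imwrite("pics/s1.png",np.hstack([cv2.resize(eyes.read_camera(n)["color"][y:y+75,x:x+70,::-1],None,fx=5,fy=5,interpolation=2) for n,x,y in(("top",250,165),("scene",215,195))]))
E
```

```text
t 6.08 p [0.5858 0.1139 0.1506] ang 74.2 gap 0.647 F [ 0.3  0.5 -1. ] q [ 0.08  0.43  1.61  0.    1.09 -1.22]
(0.565, 0.262, 0.1, 5) [0.243, 0.547, 0.203] 0.384
(0.565, 0.262, 0.007, 5) [0.245, 0.545, 0.575] 0.384
```

View pics/s1.png

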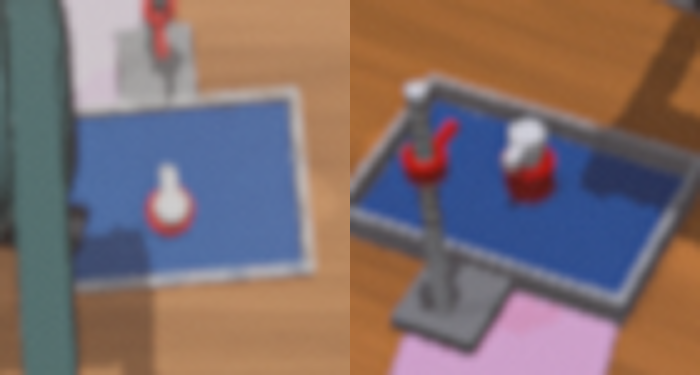

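The pump stands upright in the tray, head at top crop (170,208) → pixel (284,206.5). Next is the cap.

move_arm:
  slide:
    - [0.08, 0.15, 0]
    - [0.16, 0.35, 0]
    - [0.245, 0.545, 0]
    - [0.245, 0.545, 0]
    - [0.245, 0.545, 0]
    - [0.245, 0.545, 0]
    - [0.245, 0.545, 0]
    - [0.245, 0.545, 0.1]
    - [0.245, 0.545, 0.2]
    - [0.245, 0.545, 0.3]
  twist: [0.06, 0.12, 0.18, 0.24, 0.3, 0.36, 0.384, 0.384, 0.384, 0.384]
  grip: [-0.3, -0.3, -0.3, -0.3, -0.3, -0.3, -0.3, -0.3, -0.3, -0.3]

```text
t: 7.42
eef_pos: [0.5594, 0.2651, 0.0738]
tcp_rot: [0.672, 0.74, 0.002, -0.001]
ft_force: [0.6, 0.3, 0.2]
finger_gap: 0.651
```

```bash
python3 - <<'E'
from h import *
go((.565,.262,.009,5))
E
```

```text
t 7.42 p [0.5594 0.2651 0.0738] ang 5.5 gap 0.651 F [0.6 0.3 0.2] q [0.33 0.55 1.62 0.   0.96 0.23]
(0.565, 0.262, 0.009, 5) [-0.015, 0.021, 0.259] 0.003
```

move_arm:
  slide:
    - [-0.015, 0.021, 0]
    - [-0.015, 0.021, 0.1]
    - [-0.015, 0.021, 0.2]
    - [-0.015, 0.021, 0.256]
    - [-0.015, 0.021, 0.256]
    - [-0.015, 0.021, 0.256]
    - [-0.015, 0.021, 0.256]
    - [-0.015, 0.021, 0.256]
    - [-0.015, 0.021, 0.256]
  twist: [0, 0, 0, 0, 0, 0, 0, 0, 0]
  grip: [-0.3, -0.3, -0.3, -0.3, -0.3, 0.6, 0.6, 0.6, 0.6]

```text
t: 8.55
eef_pos: [0.5659, 0.2624, 0.0111]
tcp_rot: [0.672, 0.74, 0.002, 0.0]
ft_force: [-0.1, -2.5, 6.5]
finger_gap: 0.356
```

```bash
python3 - <<'E'
from h import *
go((.606,.052,.15,5))
E
```

```text
t 8.55 p [0.5659 0.2624 0.0111] ang 5.5 gap 0.356 F [-0.1 -2.5  6.5] q [0.32 0.65 1.65 0.   0.84 0.22]
(0.606, 0.052, 0.15, 5) [-0.851, 0.08, -0.558] 0.003
```

move_arm:
  slide:
    - [0, 0, -0.2]
    - [0, 0, -0.4]
    - [-0.05, 0, -0.5]
    - [-0.25, 0.02, -0.56]
    - [-0.45, 0.04, -0.56]
    - [-0.65, 0.06, -0.56]
    - [-0.85, 0.08, -0.56]
    - [-0.85, 0.08, -0.56]
    - [-0.85, 0.08, -0.56]
  twist: [0, 0, 0, 0, 0, 0, 0, 0, 0]
  grip: [0.6, 0.6, 0.6, 0.6, 0.6, 0.6, 0.6, 0.6, 0.6]

```text
t: 9.68
eef_pos: [0.6057, 0.0525, 0.1505]
tcp_rot: [0.672, 0.74, 0.003, -0.0]
ft_force: [0.9, 0.6, 0.1]
finger_gap: 0.355
```

```bash
python3 - <<'E'
from h import *
go((.606,.052,.016,5))
E
```

```text
t 9.68 p [0.6057 0.0525 0.1505] ang 5.5 gap 0.355 F [0.9 0.6 0.1] q [-0.03  0.45  1.59  0.    1.1  -0.13]
(0.606, 0.052, 0.016, 5) [-0.004, -0.001, 0.538] 0.003
```

move_arm:
  slide:
    - [0, 0, 0.2]
    - [0, 0, 0.4]
    - [0, 0, 0.5]
    - [0, 0, 0.54]
    - [0, 0, 0.54]
    - [0, 0, 0.54]
    - [0, 0, 0.54]
    - [0, 0, 0.54]
    - [0, 0, 0.4]
    - [0, 0, 0.2]
  twist: [0, 0, 0, 0, 0, 0, 0, 0, 0, 0]
  grip: [0.6, 0.6, 0.6, 0.6, 0.6, 0.2, -0.15, -0.15, -0.15, -0.15]

```text
t: 10.92
eef_pos: [0.6044, 0.0526, 0.1001]
tcp_rot: [0.672, 0.74, 0.001, -0.002]
ft_force: [0.5, 0.1, 0.3]
finger_gap: 0.574
```

```bash
python3 - <<'E'
from h import *
go((.459,.279,.1,5),(.459,.279,.1,5))
E
```

```text
t 10.93 p [0.6044 0.0526 0.1001] ang 5.5 gap 0.574 F [0.5 0.1 0.3] q [-0.03  0.51  1.63  0.01  1.   -0.13]
(0.459, 0.279, 0.1, 5) [0.957, -0.493, 0.005] 0.003
(0.459, 0.279, 0.1, 5) [0.957, -0.493, 0.005] 0.003
```

move_arm:
  slide:
    - [0, 0, -0.15]
    - [0.2, -0.1, -0.15]
    - [0.4, -0.2, -0.15]
    - [0.6, -0.3, -0.15]
    - [0.8, -0.4, -0.15]
    - [0.957, -0.493, -0.1]
    - [0.957, -0.493, -0.05]
    - [0.957, -0.493, 0]
    - [0.957, -0.493, 0]
  twist: [0, 0, 0, 0, 0, 0, 0, 0, 0]
  grip: [-0.15, -0.15, -0.15, -0.15, -0.3, -0.3, -0.3, -0.3, -0.3]

```text
t: 12.05
eef_pos: [0.4589, 0.2778, 0.1001]
tcp_rot: [0.673, 0.74, 0.001, -0.002]
ft_force: [-0.6, -0.3, 1.3]
finger_gap: 0.649
```

```bash
python3 - <<'E'
from h import *
go((.459,.279,.016,5))
E
```

```text
t 12.05 p [0.4589 0.2778 0.1001] ang 5.4 gap 0.649 F [-0.6 -0.3  1.3] q [0.41 0.43 1.79 0.   0.93 0.32]
(0.459, 0.279, 0.016, 5) [0.004, 0.001, 0.336] 0.002
```

move_arm:
  slide:
    - [0.005, 0, 0.15]
    - [0.005, 0, 0.28]
    - [0.005, 0, 0.336]
    - [0.005, 0, 0.336]
    - [0.005, 0, 0.336]
    - [0.005, 0, 0.336]
    - [0.005, 0, 0.336]
    - [0.005, 0, 0.336]
    - [0.005, 0, 0.336]
  twist: [0, 0, 0, 0, 0, 0, 0, 0, 0]
  grip: [-0.3, -0.3, -0.3, -0.3, 0.7, 0.7, 0.7, 0.7, 0.7]

```text
t: 13.18
eef_pos: [0.4597, 0.2797, 0.0173]
tcp_rot: [0.673, 0.74, 0.002, -0.001]
ft_force: [0.4, -1.8, 7.4]
finger_gap: 0.274
```

```bash
python3 - <<'E'
from h import *
go((.53,.03,.15,5),(.616,-.058,.15,5))
E
```

```text
t 13.18 p [0.4597 0.2797 0.0173] ang 5.4 gap 0.274 F [ 0.4 -1.8  7.4] q [0.42 0.56 1.84 0.01 0.74 0.32]
(0.53, 0.03, 0.15, 5) [-1.019, 0.186, -0.535] 0.002
(0.616, -0.058, 0.15, 5) [-1.402, 0.495, -0.536] 0.002
```

move_arm:
  slide:
    - [0, 0, -0.2]
    - [0, 0, -0.4]
    - [0, 0, -0.54]
    - [-0.2, 0.05, -0.54]
    - [-0.4, 0.1, -0.54]
    - [-0.6, 0.15, -0.54]
    - [-0.8, 0.2, -0.54]
    - [-0.98, 0.25, -0.54]
    - [-0.98, 0.25, -0.54]
  twist: [0, 0, 0, 0, 0, 0, 0, 0, 0]
  grip: [0.7, 0.7, 0.7, 0.7, 0.7, 0.7, 0.7, 0.7, 0.7]

```text
t: 14.3
eef_pos: [0.5465, 0.0383, 0.1518]
tcp_rot: [0.674, 0.738, 0.002, -0.0]
ft_force: [0.8, 0.4, -0.7]
finger_gap: 0.282
```

```bash
python3 - <<'E'
from h import *
go((.616,-.058,.15,5),(.616,-.058,.0215,5))
E
```

```text
t 14.3 p [0.5465 0.0383 0.1518] ang 5.2 gap 0.282 F [ 0.8  0.4 -0.7] q [-0.06  0.37  1.72  0.    1.05 -0.15]
(0.616, -0.058, 0.15, 5) [-0.409, 0.242, 0.007] 0.001
(0.616, -0.058, 0.0215, 5) [-0.41, 0.24, 0.521] 0.001
```

move_arm:
  slide:
    - [-0.2, 0.12, 0]
    - [-0.41, 0.24, 0]
    - [-0.41, 0.24, 0]
    - [-0.41, 0.24, 0.2]
    - [-0.41, 0.24, 0.38]
    - [-0.41, 0.24, 0.48]
    - [-0.41, 0.24, 0.515]
    - [-0.41, 0.24, 0.522]
    - [-0.41, 0.24, 0.522]
    - [-0.41, 0.24, 0.522]
  twist: [0, 0, 0, 0, 0, 0, 0, 0, 0, 0]
  grip: [0.7, 0.7, 0.7, 0.7, 0.7, 0.7, 0.7, 0.7, 0.7, 0.7]

```text
t: 15.55
eef_pos: [0.6166, -0.0579, 0.0222]
tcp_rot: [0.674, 0.739, 0.002, 0.0]
ft_force: [1.1, 0.1, 0.3]
finger_gap: 0.282
```

```bash
python3 - <<'E'
from h import *
go((.616,-.058,.0213,5))
E
```

```text
t 15.55 p [ 0.6166 -0.0579  0.0222] ang 5.2 gap 0.282 F [1.1 0.1 0.3] q [-0.21  0.63  1.65  0.    0.86 -0.3 ]
(0.616, -0.058, 0.0213, 5) [-0.0, -0.003, 0.004] 0.001
```

move_arm:
  slide:
    - [0, 0, 0.004]
    - [0, 0, 0.004]
    - [0, 0, 0.004]
    - [0, 0, 0]
    - [0, 0, -0.2]
    - [0, 0, -0.4]
    - [0, 0, -0.6]
    - [0, 0, -0.6]
  twist: [0, 0, 0, 0, 0, 0, 0, 0]
  grip: [0.3, 0, 0, 0, 0, 0, 0, 0]

```text
t: 16.55
eef_pos: [0.6194, -0.059, 0.1771]
tcp_rot: [0.674, 0.739, 0.005, 0.005]
ft_force: [0.1, -0.4, -0.1]
finger_gap: 0.498
```

```bash
python3 - <<'E'
from h import *
go((.501,-.28,.15,89.3),(.501,-.28,.12,89.3))
E
```

```text
t 16.55 p [ 0.6194 -0.059   0.1771] ang 5.2 gap 0.498 F [ 0.1 -0.4 -0.1] q [-0.21  0.43  1.53  0.    1.16 -0.3 ]
(0.501, -0.28, 0.15, 89.3) [-0.837, -0.553, 0.101] -0.467
(0.501, -0.28, 0.12, 89.3) [-0.837, -0.555, 0.221] -0.467
```

move_arm:
  slide:
    - [-0.2, -0.14, 0]
    - [-0.4, -0.28, 0]
    - [-0.6, -0.42, 0]
    - [-0.837, -0.554, 0]
    - [-0.837, -0.554, 0.1]
    - [-0.837, -0.554, 0.2]
    - [-0.837, -0.554, 0.22]
    - [-0.837, -0.554, 0.22]
    - [-0.837, -0.554, 0.22]
    - [-0.837, -0.554, 0.22]
  twist: [-0.06, -0.12, -0.18, -0.24, -0.3, -0.36, -0.42, -0.467, -0.467, -0.467]
  grip: [0, 0, 0, 0, 0, 0, 0, 0, 0, 0]

```text
t: 17.8
eef_pos: [0.5009, -0.2797, 0.1199]
tcp_rot: [0.008, 1.0, 0.001, 0.006]
ft_force: [-0.6, -0.3, 0.2]
finger_gap: 0.501
```

```bash
python3 - <<'E'
from h import *
go((.501,-.28,.005,89.3))
cv2.imwrite("pics/s2.png",np.hstack([cv2.resize(eyes.read_camera(n)["color"][y:y+80,x:x+75,::-1],None,fx=5,fy=5,interpolation=2) for n,x,y in(("top",248,160),("scene",210,195))]))
E
```

```text
t 17.8 p [ 0.5009 -0.2797  0.1199] ang 89.1 gap 0.501 F [-0.6 -0.3  0.2] q [-0.64  0.44  1.7   0.01  1.   -2.2 ]
(0.501, -0.28, 0.005, 89.3) [0.005, -0.002, 0.46] -0.001
```

View pics/s2.png

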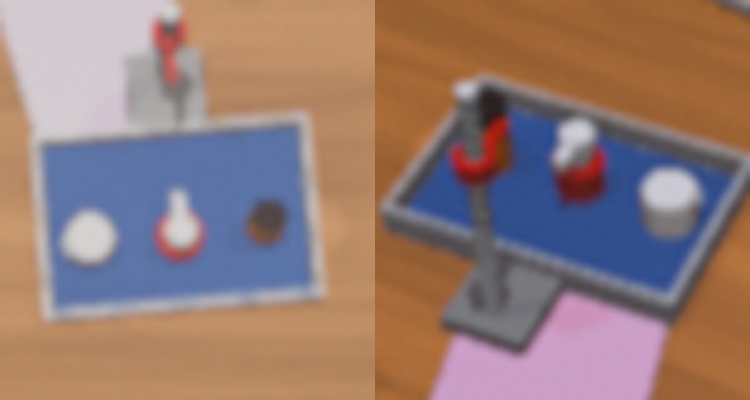

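Vial (267,220), pump (180,229) and cap (90,237) in the top crop all stand in the tray. Now I measure the pump and grasp the loupe.

```bash
python3 - <<'E'
from h import *
a=(248+36-.4,160+45.8-.4);b=(210+(577-375)/5-.4,195+26.4-.4)
print(tri(a,b),plane("top",a,.048),plane("scene",b,.048))
# pointer tip, second reading: crop (175,80) top, (503-375,124) scene
print(tri((248+35-.4,160+15.8-.4),(210+25.6-.4,195+24.8-.4)))
E
```

```text
(array([ 0.60774761, -0.0021816 ,  0.04784288]), [np.float64(0.0008158258618510681), np.float64(0.0008158258618510753)]) [ 0.60812441 -0.0028928   0.048     ] [ 0.60755499 -0.00133735  0.048     ]
(array([0.68558064, 0.00408278, 0.12499712]), [np.float64(0.0019865195323908085), np.float64(0.00198651953239079)])
```

move_arm:
  slide:
    - [0.004, -0.002, 0.2]
    - [0.004, -0.002, 0.35]
    - [0.004, -0.002, 0.43]
    - [0.004, -0.002, 0.45]
    - [0.004, -0.002, 0.45]
    - [0.004, -0.002, 0.45]
    - [0.004, -0.002, 0.45]
    - [0.004, -0.002, 0.45]
    - [0.004, -0.002, 0.45]
  twist: [0, 0, 0, 0, 0, 0, 0, 0, 0]
  grip: [0, 0, 0, 0, 0, 1, 1, 1, 1]
  squeeze: 60

```text
t: 19.12
eef_pos: [0.5025, -0.2809, 0.0092]
tcp_rot: [0.007, 1.0, -0.0, 0.008]
ft_force: [-0.6, 0.0, 6.3]
finger_gap: 0.192
```

```bash
python3 - <<'E'
from h import *
go((.501,-.28,.2,89.3))
E
```

```text
t 19.12 p [ 0.5025 -0.2809  0.0092] ang 89.2 gap 0.192 F [-0.6  0.   6.3] q [-0.64  0.6   1.77  0.01  0.76 -2.2 ]
(0.501, -0.28, 0.2, 89.3) [-0.005, 0.003, -0.763] -0.001
```

move_arm:
  slide:
    - [0, 0, -0.1]
    - [0, 0, -0.25]
    - [0, 0, -0.42]
    - [0, 0, -0.58]
    - [0, 0, -0.58]
    - [-0.02, 0.12, -0.58]
    - [-0.04, 0.28, -0.58]
    - [-0.06, 0.44, -0.58]
    - [-0.08, 0.6, -0.58]
    - [-0.08, 0.6, -0.58]
  twist: [0, 0, 0, 0, 0, 0, 0, 0, 0, 0]
  grip: [1, 1, 1, 1, 1, 1, 1, 1, 1, 1]

```text
t: 20.38
eef_pos: [0.5212, -0.1282, 0.1532]
tcp_rot: [0.005, 1.0, 0.001, 0.006]
ft_force: [0.7, -0.4, -1.3]
finger_gap: 0.192
```

```bash
python3 - <<'E'
from h import *
go((.536,-.0025,.15,89.2),(.536,-.0025,.126,89.2))
E
```

```text
t 20.38 p [ 0.5212 -0.1282  0.1532] ang 89.4 gap 0.192 F [ 0.7 -0.4 -1.3] q [-0.37  0.35  1.75  0.01  1.03 -1.94]
(0.536, -0.0025, 0.15, 89.2) [-0.053, 0.503, 0.014] 0.001
(0.536, -0.0025, 0.126, 89.2) [-0.052, 0.503, 0.11] 0.001
```

move_arm:
  slide:
    - [-0.01, 0.12, 0]
    - [-0.03, 0.26, 0]
    - [-0.04, 0.4, 0]
    - [-0.052, 0.503, 0]
    - [-0.052, 0.503, 0.05]
    - [-0.052, 0.503, 0.1]
    - [-0.052, 0.503, 0.11]
    - [-0.052, 0.503, 0.11]
    - [-0.052, 0.503, 0.11]
    - [-0.052, 0.503, 0.11]
  twist: [0, 0, 0, 0, 0, 0, 0, 0, 0, 0]
  grip: [1, 1, 1, 1, 1, 1, 1, 1, 1, 1]

```text
t: 21.62
eef_pos: [0.5363, -0.0027, 0.1264]
tcp_rot: [0.006, 1.0, 0.001, 0.007]
ft_force: [-0.5, 0.2, -1.0]
finger_gap: 0.192
```

```bash
python3 - <<'E'
from h import *
go((.536,-.0025,.126,89.2))
cv2.imwrite("pics/s3.png",np.hstack([cv2.resize(eyes.read_camera(n)["color"][y:y+80,x:x+75,::-1],None,fx=5,fy=5,interpolation=2) for n,x,y in(("top",248,160),("scene",210,185))]))
for n in("top","scene"):
    c=cam(n);K=np.array([[c["fx"],0,c["cx"]],[0,c["fy"],c["cy"]],[0,0,1]])
    r=cv2.Rodrigues(np.array(c["R"]))[0]
    print(n,cv2.projectPoints(np.array([[.608,-.0022,.125],[.608,-.0022,.135]]),r,np.array(c["t"]),K,np.array(c["dist_coeffs"]))[0].round(1).tolist())
E
```

```text
t 21.62 p [ 0.5363 -0.0027  0.1264] ang 89.4 gap 0.192 F [-0.5  0.2 -1. ] q [-0.14  0.38  1.78  0.    0.97 -1.7 ]
(0.536, -0.0025, 0.126, 89.2) [0.001, 0.001, 0.002] 0.001
top [[[284.2, 201.9]], [[284.3, 201.4]]]
scene [[[248.1, 200.4]], [[247.9, 197.6]]]
```

View pics/s3.png

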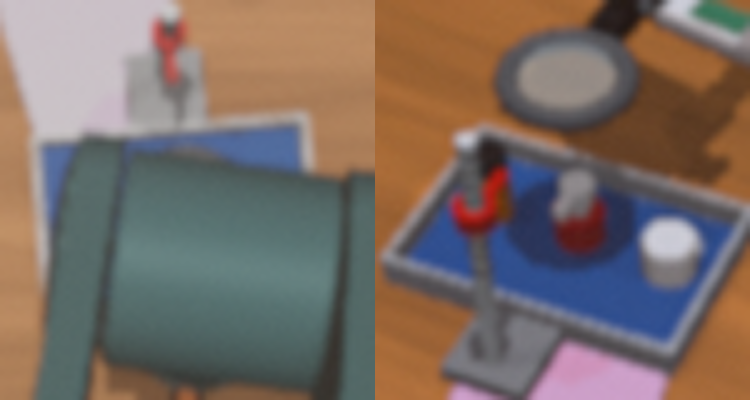

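The lens appears in the scene at (248.0,200.2), against (248.1,200.4) predicted for a point 125 mm high above the pump. It sits level and clear of everything.

```bash
python3 - <<'E'
from h import *
go(); print(np.abs(bot.get_obs()["qvel"]).max()); print(job.hand_in())
E
```

```text
t 21.82 p [ 0.5361 -0.0026  0.1263] ang 89.4 gap 0.193 F [-0.6  1.1 -1.9] q [-0.14  0.38  1.78  0.    0.97 -1.7 ]
0.0023529716902713897
the job is handed in; nothing more can be done
None
```

I placed the pump head (the one farthest to the robot's right), the cap and the vial upright in the tray and let go of them. I then gripped the large loupe by its handle and handed the job in at about 22 s, still holding it over the pump head. The system gave no verdict.

**Last checks:**
- **Pointer height:** two measurements both put the tip at 125 mm.
- **Lens position:** the last scene picture has the lens at (248.0, 200.2). A point 125 mm above the table over the pump head would appear at (248.1, 200.4). The arm hid the lens in the top view, so its final place rests on one view plus the arm's pose.
- **Level and stillness:** the tool was tilted about 0.014 rad, and joint speeds were below 0.003 rad/s.
- **Tray and pointer:** all three items looked upright after the vial was placed. The last scene view showed the same, with the vial partly hidden behind the post. The pointer had not visibly moved, and my two measurements of it agree within about 1 mm.

No check failed. The first vial measurement was the loosest: it came out 6 mm low in height, with the two views about 7 mm apart sideways, but the grasp still worked.

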